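Set the pressing timer: roll the hexagonal timer until its yellow side is up

TASK

On the cork mat lie two six-sided timers, a white one and a dark grey one. Roll the white timer over on the mat so that its yellow side lies on top, facing straight up, and leave it resting flat on the mat. Keep it within a few centimetres of the mat all the while, and do not disturb the grey timer.

Things in the scene. Friction and masses are not known exactly. Their poses are not given: they have to be found in the camera images.
- white_timer: Loose white hexagonal prism, 50 mm across flats (57.7 corners), 60 mm long, 0.14 kg, on a flat on the mat. One long flat is yellow, five white with a grey dot. Origin at its centre, 25 mm above the mat; x along its length. Pushed across its length at a side corner (25 mm up) by a finger that rises along with the corner, it tips, dropping by itself past halfway; a finger kept level jams it.
- white_timer_flat (a point): Centre of the white timer's yellow flat, 25 mm from the prism's centre. z axis: outward normal of that flat. At the start it is always one of the two upper sloping flats (normal 30 degrees above level, facing any way round), so one sixth of a turn, top moving away from the yellow side, brings it up and shifts the centre 29 mm that way. x axis: the prism's length.
- grey_timer: The other timer, to be left alone: same shape and size (50 mm across flats, 60 mm long, loose), dark grey with one blue flat. Origin at the prism's centre, x along its length. It lies on the same mat, at least 155 mm from the white one between centres.
- mat: Fixed cork mat, 240 mm (its x) by 400 mm (its y), 4 mm thick, lying on the beech shelf. Origin at the centre of its underside; z up. A jar and a yellow hook tub stand well to its sides, a wooden hanger lies beyond it.

How it is judged:
At the end, for the whole second after the job is handed in: The white timer rests still on the mat (its centre over the mat, 20 to 30 mm above the mat's top) with the yellow flat facing up within 10 degrees (angle between white_timer_flat's own z axis and vertical below 0.175 rad and x of white_timer in the frame of mat between -0.12 and 0.12 m and y of white_timer in the frame of mat between -0.2 and 0.2 m and z of white_timer in the frame of mat between 0.024 and 0.034 m and linear speed of white_timer below 0.02 m/s and angular speed of white_timer below 0.2 rad/s); the robot touches nothing.
It fails at once if the grey timer is moved more than 20 mm (distance of grey_timer from where it was at the start of the episode above 0.02 m).
It fails at once if the white timer is lifted high (its centre more than 75 mm above the mat's top, 50 mm above where it rested) (z of white_timer in the frame of mat above 0.079 m).
It also fails if it takes over 32 s, if anything falls off the work surface, if the arm or the gripper's body presses on something with over 40 N, if the wrist force passes 120 N, or if a joint passes its speed limit or range.

ROBOT

A 7-joint arm with a two-finger parallel gripper is mounted at the origin on the work surface. World frame = base frame: x ahead of the robot, y to its left, z up, the work surface at z = 0. Lengths are in m, angles in rad, forces in N, time in s.
With the tool pointing down it reaches from about 0.35 to 0.9 m from the base axis. Payload 8.1 kg.
Tool frame: the origin (TCP) lies on the centre line of the jaws, within the pads' length; the fingertips stand 19 mm ahead of it and the grasp point (between the pads) is the TCP (arm.tip_reach is the distance from the TCP to the fingertips, in m); z points along the fingers, y is the line along which they close (so a half turn about z gives the same grasp; the last joint's range is limited). The gripper opens to 92 mm and grips with 3 to 60 N. Pads are 19 mm wide; open, the fingers measure 130 mm over their backs; the gripper's body (75 mm by 190 mm) begins 47 mm behind the grasp point.
Start: joints at [-1.365, 0.434, 0.025, 1.573, -0.012, 1.134, -0.075], TCP at [0.19, 0.595, 0.246] pointing down, gripper open.
Joint ranges: [-2.62, 2.62], [-0.44, 2.09], [-1.27, 1.32], [0.08, 2.57], [-1.32, 4.46], [0.12, 2], [-2.74, 2.74]. Speed limits (rad/s): [2.22, 2.22, 3.01, 3.01, 3.14, 3.14, 3.14].

INTERFACE

Orientations are given as a rotation vector (axis times angle).
In Python, from cell import arm gives the robot as it stands.
- The arm moves only by the tool arm_command, never from a script. Its argument "targets" is a list that holds one entry, the list of rows, each a list of 6 numbers: the shift along the tool's x, y, z in m, then the turn, a rotation vector about the tool's x, y, z in rad. A call has 1 to 10 rows; each row shifts and turns the commanded pose from where the row before left it, along the tool's axes as they then stand; what a row does not reach is not made up. A row lasts 1/8 s, in which the tool goes at most 62.5 mm and 10.7 degrees, less where a joint would pass 70% of its speed; a pose out of reach is approached as far as the arm can. A call with a gripper value outside its range is refused whole. "jaw" is the finger opening in m, from 0 to 0.0918, set as the call begins (left out, the last holds). The fingers move at their own pace and stop on an object; "newtons" is the grip in N (left out, the last holds). Time passes only in rows, so rows that do not move let the fingers close. It gives the time, the measured TCP pose, the force, the opening and the grip force at its end, in the units of the state.
- arm.observe(): the state, without advancing time (a new reading comes with each control period).
- arm.get_image(name): name is "scene" or "side" or "wrist"; returns a dict with "pixels" (384x512x3 uint8, red, green, blue), "z_map" (384x512 float32, m along the optical axis (not along the pixel's ray), 0 where there is no reading), "fx", "fy", "cx", "cy" (pixels), "dist" ([k1, k2, p1, p2, k3] as OpenCV has them; the pictures are not rectified), "xyz" and "rotation" of the camera in the world; the wrist camera has in their place "T_tool_cam" (4x4, takes a point from camera to tool coordinates, whose origin is the TCP and whose axes are the flange's). Camera axes: x right, y down, z forward; pixel columns grow to the right and rows downward; lengths in m; the calibration is good to about 2 mm. A picture is of the moment at which its call begins: read the wrist's pose just before it.
- arm.sign_off(): hands the job in; it is judged then, once.
The state is a dict: "clock": time; "joints": joint angles; "dq": joint speeds; "joint_efforts": joint torques, N m; "position": TCP position; "ee_rot": TCP orientation; "force": force on the tool from outside, world axes, zero at the start; "ft_torque": the same for the moment, N m; "width": opening from 0.0 (shut) to 1.0 (fully open); "gripper_force": force on a finger pad.
Only numpy, scipy, OpenCV 4.12 (cv2) and the standard library are available. Lean on these libraries where they do the work, as an engineer would, in place of code of your own. Each camera call takes 0.05 s, during which the arm holds its last target. There are 200 camera calls.

## Working session

There is one attempt and no reset: what is moved stays moved. The work goes in short steps, Python scripts to look and compute and a tool call to move; the robot and the scene stay as the last step left them, time stands still between calls to the robot, and variables do not carry over. Pictures are saved under pics/ and viewed, at most 10 in all, crops included, and the job is handed in when it is done.

Besides the shell and the picture viewer there is one more tool, called after "Emit:" by a JSON object that holds its "name" and its "arguments", one argument or row to a line. arm_command: Moves the arm, as the interface text tells. Its arguments: {"type":"object","properties":{"targets":{"type":"array","items":{"type":"array","items":{"type":"array","items":{"type":"number"}}}},"jaw":{"type":"number"},"newtons":{"type":"number"}},"required":["targets"]}

```bash
mkdir -p pics
python3 - <<'E'
from cell import arm
import cv2,pickle
s=arm.observe();print(s)
im={n:arm.get_image(n) for n in("scene","side")}
pickle.dump(im,open('im.pkl','wb'))
for n in im: cv2.imwrite(f'pics/{n}0.png',im[n]["pixels"][:,:,::-1]); print(n,im[n]["xyz"],im[n]["rotation"],im[n]["fx"],im[n]["dist"])
E
```

```text
{'clock': 0.0, 'joints': array([-1.3645998 ,  0.4351972 ,  0.02496368,  1.57410897, -0.0115735 ,
        1.13399048, -0.0750703 ]), 'dq': array([ 1.83572011e-03, -9.49963892e-05,  2.43689126e-03,  1.14705609e-03,
        8.09418357e-05, -2.48301151e-05,  4.46141232e-04]), 'joint_efforts': array([ 1.15215862e-03, -6.67842507e+01,  9.85489525e-01, -3.14457893e+01,
       -6.04630122e-02,  4.29915916e-02,  1.34364213e-04]), 'position': array([0.18985301, 0.59495721, 0.24495627]), 'ee_rot': array([-4.83151133e-01, -3.10413676e+00,  2.44649667e-03]), 'force': array([ 0.1111317 ,  0.08188192, -0.15862583]), 'ft_torque': array([-0.03731575,  0.00719371,  0.00255385]), 'gripper_force': 0.0, 'width': 1.0007384272658872}
scene [ 0.99542398 -0.01482881  0.55835385] [-1.87243175 -1.72114204  0.63341063] 352.6684862304429 [-0.02803155  0.          0.          0.          0.        ]
side [0.27743031 0.42409663 0.45155913] [-0.70303487  2.50837822 -1.23914031] 353.01351334008143 [-0.10443088  0.          0.          0.          0.        ]
```

View pics/scene0.png

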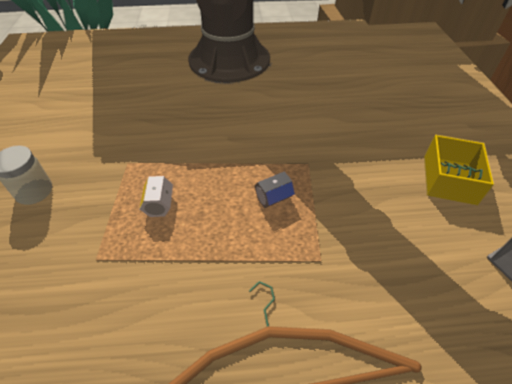

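View pics/side0.png

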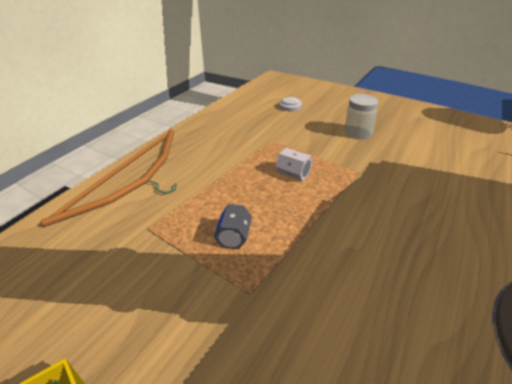

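The scene image shows the white timer at about (157,195) and the grey one at about (275,188). The side image has white at (293,164) and grey at (234,226). No yellow shows in either view, so the yellow flat probably faces −y, away from both cameras. Next I measure positions from the depth map.

```bash
cat > h.py <<'E'
import numpy as np,cv2
from scipy.spatial.transform import Rotation as R
def cloud(im,T=None):
    K=np.array([[im["fx"],0,im["cx"]],[0,im["fy"],im["cy"]],[0,0,1]])
    h,w=im["z_map"].shape
    u,v=np.meshgrid(np.arange(w),np.arange(h))
    p=cv2.undistortPoints(np.stack([u,v],-1).reshape(-1,1,2).astype(np.float64),K,np.array(im["dist"])).reshape(h,w,2)
    P=np.dstack([p,np.ones((h,w))])*im["z_map"][...,None]
    if T is None: return P@R.from_rotvec(im["rotation"]).as_matrix().T+im["xyz"]
    return P@T[:3,:3].T+T[:3,3]
def tool(s):
    T=np.eye(4);T[:3,:3]=R.from_rotvec(s["ee_rot"]).as_matrix();T[:3,3]=s["position"];return T
E
python3 - <<'E'
import pickle
from h import *
im=pickle.load(open('im.pkl','rb'))
print(R.from_rotvec(im["side"]["rotation"]).as_matrix()[:,2], R.from_rotvec([-.483,-3.104,.0024]).as_matrix())
for n,c in(("scene",(slice(165,225),slice(135,180))),("side",(slice(143,185),slice(270,318)))):
    P=cloud(im[n]);hsv=cv2.cvtColor(im[n]["pixels"],cv2.COLOR_RGB2HSV)
    print(n,'mat z',np.median(P[230:250,200:240,2]) if n=="scene" else P[190:200,260:280,2].mean())
    m=(hsv[c][...,1]<70)&(im[n]["z_map"][c]>0);Q=P[c][m];Q=Q[Q[:,2]>.008]
    print(len(Q),Q.min(0),Q.max(0))
    t=Q[abs(Q[:,2]-.054)<.003]
    print('top',len(t)); 
    if len(t)>20: print(t[:,2].mean(),cv2.minAreaRect(t[:,:2].astype(np.float32)*1000))
for n,c in(("scene",(slice(165,215),slice(245,305))),):
    P=cloud(im[n])[c].reshape(-1,3);Q=P[(P[:,2]>.012)];print('grey',Q.mean(0),Q.min(0),Q.max(0))
P=cloud(im["scene"]);
hsv=cv2.cvtColor(im["scene"]["pixels"],cv2.COLOR_RGB2HSV);
print('mat corners',[P[r,c].round(3) for r,c in((165,124),(165,307),(258,320),(258,101))])
E
```

```text
[ 0.42683644 -0.67285315 -0.60421792] [[-9.52718582e-01  3.03853720e-01 -4.69841018e-04]
 [ 3.03854083e-01  9.52717443e-01 -1.47328090e-03]
 [-3.61497824e-08 -1.54638520e-03 -9.99998804e-01]]
scene mat z 0.004794283034545599
964 [ 0.51854404 -0.19242319  0.00807675] [ 0.58185788 -0.13571996  0.0573812 ]
top 437
0.054590206923480995 ((549.6226806640625, -162.28933715820312), (33.150390625, 61.81401062011719), 87.90985107421875)
side mat z 0.005494291804841863
790 [ 0.5168667  -0.18772631  0.00816902] [ 0.57862175 -0.13067243  0.05531244]
top 232
0.053179938108046346 ((547.953125, -159.70709228515625), (32.58311462402344, 58.89760208129883), 89.43682861328125)
grey [0.56528719 0.06235528 0.04853298] [ 0.5270255  -0.01482881  0.0120109 ] [0.99542398 0.10254062 0.55835385]
mat corners [array([ 0.431, -0.251,  0.002]), array([0.467, 0.15 , 0.005]), array([0.694, 0.131, 0.003]), array([ 0.663, -0.256,  0.005])]
```

The depth clouds put the white timer at about (0.549, −0.161) with its length along x, to within about 2°. Its top is at z≈0.054, which matches the given size. The grey timer is at about y=+0.06. Now I move over and turn the tool.

Emit:
{"name": "arm_command", "arguments": {
  "targets": [
    [[-0.043, -0.033, 0, 0, 0, 0], [-0.043, -0.033, 0, 0, 0, 0], [-0.043, -0.033, 0, 0, 0, 0], [-0.043, -0.033, 0, 0, 0, 0], [-0.043, -0.033, 0, 0, 0, 0], [-0.043, -0.033, 0, 0, 0, 0], [-0.043, -0.033, 0, 0, 0, 0], [-0.043, -0.033, 0, 0, 0, 0], [-0.043, -0.033, 0, 0, 0, 0], [-0.043, -0.033, 0, 0, 0, 0]]
  ],
  "jaw": 0.0,
  "newtons": 20
}}

```text
clock: 1.35
position: [0.4999, 0.1488, 0.2456]
ee_rot: [-0.483, -3.104, -0.0]
force: [1.6, 0.0, 0.1]
width: 0.006
gripper_force: 0.0
```

Emit:
{"name": "arm_command", "arguments": {
  "targets": [
    [[0, 0, 0, 0, 0, 0.183], [0, 0, 0, 0, 0, 0.183], [0, 0, 0, 0, 0, 0.183], [0, 0, 0, 0, 0, 0.183], [0, 0, 0, 0, 0, 0.183], [0, 0, 0, 0, 0, 0.183], [0, 0, 0, 0, 0, 0.183]]
  ]
}}

```text
clock: 2.22
position: [0.499, 0.1503, 0.2454]
ee_rot: [-2.249, -2.193, 0.001]
force: [0.9, -0.4, -0.6]
width: 0.002
gripper_force: 0.0
```

Emit:
{"name": "arm_command", "arguments": {
  "targets": [
    [[-0.04, 0, 0, 0, 0, 0], [-0.04, 0, 0, 0, 0, 0], [-0.04, 0, 0, 0, 0, 0], [-0.04, 0, 0, 0, 0, 0], [-0.04, 0, 0, 0, 0, 0], [-0.04, 0, 0, 0, 0, 0], [-0.04, 0, 0, 0, 0, 0], [-0.04, 0, 0, 0, 0, 0], [-0.04, 0, 0, 0, 0, 0], [0, 0, 0, 0, 0, 0]]
  ]
}}

```text
clock: 3.48
position: [0.4914, -0.213, 0.2457]
ee_rot: [2.248, 2.193, -0.002]
force: [-0.4, 0.3, 0.2]
width: 0.001
gripper_force: 0.0
```

Run:
```python
from cell import arm
from h import *
s=arm.observe();im=arm.get_image("wrist");cv2.imwrite('pics/w1.png',im["pixels"][:,:,::-1])
P=cloud(im,tool(s)@im["T_tool_cam"]);hsv=cv2.cvtColor(im["pixels"],cv2.COLOR_RGB2HSV)
m=(hsv[...,0]>22)&(hsv[...,0]<35)&(hsv[...,1]>150)&(P[...,2]>.015)&(P[...,2]<.07)
Q=P[m];print('yellow',len(Q)); 
if len(Q): print(Q.mean(0),Q.min(0),Q.max(0)); q=Q-Q.mean(0);print(np.linalg.svd(q,full_matrices=False)[2])
t=P[(hsv[...,1]<70)&(abs(P[...,2]-.054)<.004)&(P[...,1]<-.1)&(P[...,1]>-.22)&(abs(P[...,0]-.549)<.06)]
print(len(t)); print(t[:,2].mean(),cv2.minAreaRect(t[:,:2].astype(np.float32)*1000)) if len(t)>10 else 0
```

```text
yellow 141
[ 0.54643354 -0.18335738  0.04276983] [ 0.52165711 -0.18681626  0.03622324] [ 0.57302776 -0.17926245  0.04930134]
[[ 0.99933396 -0.03513763 -0.0098477 ]
 [ 0.02571176  0.4865053   0.8732992 ]
 [ 0.0258947   0.87297075 -0.48708472]]
1333
0.05295049672760155 ((548.5702514648438, -161.67068481445312), (31.898365020751953, 60.66944885253906), 88.06022644042969)
```

View pics/w1.png

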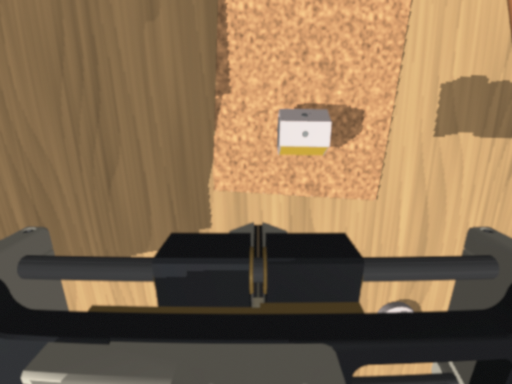

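The wrist view shows the yellow flat as a strip at (305,151), below the white top at (305,132). It faces −y with a normal of about (0, −0.87, 0.49), as expected. I will go down on the −y side with the jaws shut and push along tool +x (world +y).

Emit:
{"name": "arm_command", "arguments": {
  "targets": [
    [[-0.015, 0.03, 0, 0, 0, 0.01], [-0.016, 0.0285, 0, 0, 0, 0], [0, 0, 0.04, 0, 0, 0], [0, 0, 0.04, 0, 0, 0], [0, 0, 0.04, 0, 0, 0], [0, 0, 0.04, 0, 0, 0], [0, 0, 0.03, 0, 0, 0], [0, 0, 0.02, 0, 0, 0], [0, 0, 0, 0, 0, 0]]
  ]
}}

```text
clock: 4.65
position: [0.5496, -0.2407, 0.0346]
ee_rot: [-2.251, -2.188, 0.001]
force: [-0.4, 0.1, 0.6]
width: 0.006
gripper_force: 0.0
```

Emit:
{"name": "arm_command", "arguments": {
  "targets": [
    [[0.015, 0, 0, 0, 0, 0], [0.013, 0, 0, 0, 0, 0], [0.006, 0, 0, 0, 0, 0], [0, 0, 0, 0, 0, 0]]
  ]
}}

```text
clock: 5.15
position: [0.5516, -0.207, 0.0361]
ee_rot: [2.252, 2.19, 0.001]
force: [0.7, 0.0, -1.1]
width: 0.004
gripper_force: 0.0
```

Run:
```python
from cell import arm
from h import *
s=arm.observe();print(s["position"],s["force"])
im=arm.get_image("scene");P=cloud(im)
cv2.imwrite('pics/s2.png',cv2.resize(im["pixels"][130:250,90:250,::-1],None,fx=4,fy=4,interpolation=cv2.INTER_CUBIC))
```

```text
[ 0.55157875 -0.20703198  0.03613398] [ 0.66081835  0.00626897 -1.1432209 ]
```

View pics/s2.png

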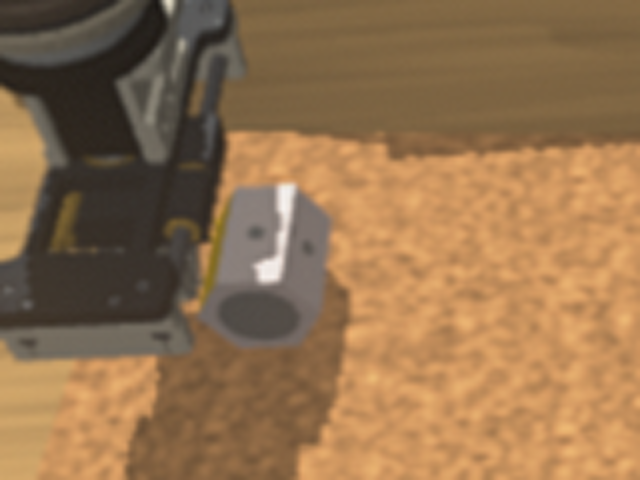

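The finger stands just beside the yellow-side corner, at about (200,290) in the crop. I will creep forward until it touches.

Emit:
{"name": "arm_command", "arguments": {
  "targets": [
    [[0.002, 0, 0, 0, 0, 0], [0.002, 0, 0, 0, 0, 0], [0, 0, 0, 0, 0, 0]]
  ]
}}

```text
clock: 5.58
position: [0.5512, -0.204, 0.0357]
ee_rot: [-2.253, -2.189, -0.0]
force: [0.2, -0.3, -0.7]
width: 0.008
gripper_force: 0.0
```

Emit:
{"name": "arm_command", "arguments": {
  "targets": [
    [[0.001, 0, 0, 0, 0, 0], [0.001, 0, 0, 0, 0, 0], [0, 0, 0, 0, 0, 0]]
  ]
}}

```text
clock: 5.95
position: [0.5513, -0.202, 0.0357]
ee_rot: [-2.253, -2.189, 0.0]
force: [0.3, 0.1, 0.3]
width: -0.001
gripper_force: 0.0
```

Emit:
{"name": "arm_command", "arguments": {
  "targets": [
    [[0.0015, 0, 0, 0, 0, 0], [0.0023, 0, -0.0035, 0, 0, 0], [0.0027, 0, -0.0034, 0, 0, 0], [0.0029, 0, -0.0033, 0, 0, 0], [0.0033, 0, -0.0029, 0, 0, 0], [0, 0, 0, 0, 0, 0]]
  ]
}}

```text
clock: 6.7
position: [0.5519, -0.1887, 0.049]
ee_rot: [2.253, 2.19, 0.001]
force: [1.0, 0.3, 0.3]
width: 0.002
gripper_force: 0.1
```

Run:
```python
from cell import arm
from h import *
s=arm.observe();print(s["position"],s["force"])
im=arm.get_image("scene");P=cloud(im)
c=(slice(165,225),slice(142,185));Q=P[c][(cv2.cvtColor(im["pixels"],cv2.COLOR_RGB2HSV)[c][...,1]<70)];Q=Q[(Q[:,2]>.008)&(Q[:,1]>-.19)&(Q[:,2]<.075)];print(Q.max(0))
cv2.imwrite('pics/s3.png',cv2.resize(im["pixels"][130:250,90:250,::-1],None,fx=4,fy=4,interpolation=cv2.INTER_CUBIC))
```

```text
[ 0.55193816 -0.18871811  0.04903348] [0.95643213 0.34794572 0.28024323]
[ 0.58233376 -0.12618878  0.0630838 ]
```

View pics/s3.png

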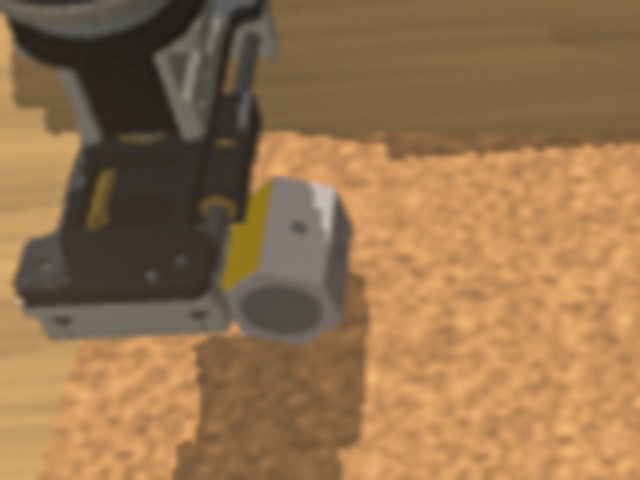

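It is tipping: the yellow flat now shows at (250,235) in the crop. I continue along the arc.

Emit:
{"name": "arm_command", "arguments": {
  "targets": [
    [[0.0034, 0, -0.0027, 0, 0, 0], [0.0037, 0, -0.0023, 0, 0, 0], [0.0039, 0, -0.002, 0, 0, 0], [0.004, 0, -0.0017, 0, 0, 0], [0, 0, 0, 0, 0, 0], [0, 0, 0, 0, 0, 0]]
  ]
}}

```text
clock: 7.5
position: [0.5521, -0.1744, 0.0575]
ee_rot: [2.253, 2.189, -0.0]
force: [0.4, 0.1, 1.0]
width: 0.001
gripper_force: 0.0
```

Run:
```python
from cell import arm
from h import *
s=arm.observe();print(s["position"],s["force"])
im=arm.get_image("scene");P=cloud(im)
cv2.imwrite('pics/s4.png',cv2.resize(im["pixels"][130:250,90:250,::-1],None,fx=4,fy=4,interpolation=cv2.INTER_CUBIC))
```

```text
[ 0.55210621 -0.17435589  0.05751344] [0.42234109 0.0783613  1.037141  ]
```

View pics/s4.png

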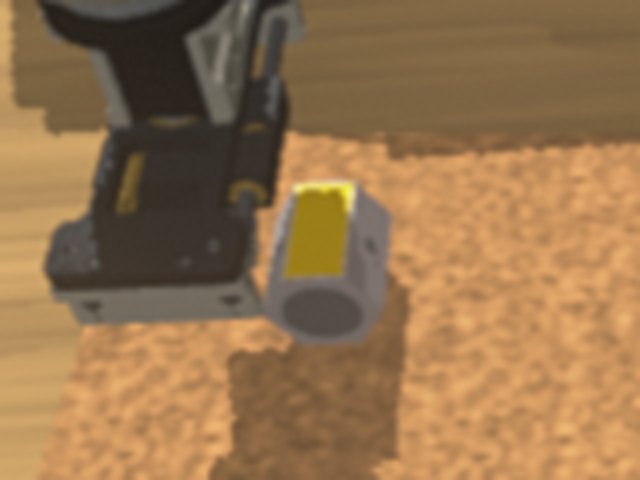

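The timer has dropped over and yellow is on top, at (318,230) in the crop. I back off in −y, rise, and check.

Emit:
{"name": "arm_command", "arguments": {
  "targets": [
    [[-0.015, 0, 0, 0, 0, 0], [-0.025, 0, 0, 0, 0, 0], [-0.02, 0, -0.03, 0, 0, 0], [0, 0, -0.04, 0, 0, 0], [0, 0, -0.04, 0, 0, 0], [0, 0, 0, 0, 0, 0], [0, 0, 0, 0, 0, 0]]
  ]
}}

```text
clock: 8.43
position: [0.5499, -0.2349, 0.1671]
ee_rot: [-2.254, -2.188, 0.0]
force: [0.2, 0.0, 0.2]
width: 0.001
gripper_force: 0.0
```

Run:
```python
from cell import arm
from h import *
for n in("scene","side"):
    im=arm.get_image(n);P=cloud(im);hsv=cv2.cvtColor(im["pixels"],cv2.COLOR_RGB2HSV)
    m=(hsv[...,0]>22)&(hsv[...,0]<35)&(hsv[...,1]>130)&(P[...,2]>.03)&(P[...,2]<.07)&(abs(P[...,1]+.13)<.06)&(abs(P[...,0]-.55)<.08)
    Q=P[m];print(n,len(Q),Q.mean(0),np.linalg.svd(Q-Q.mean(0),full_matrices=False)[2][2])
    if n=="scene": G=P[165:215,245:305].reshape(-1,3);G=G[(G[:,2]>.012)&(G[:,2]<.1)];print('grey',G.mean(0),G.min(0),G.max(0))
import pickle
P=cloud(pickle.load(open('im.pkl','rb'))["scene"]);G=P[165:215,245:305].reshape(-1,3);G=G[(G[:,2]>.012)&(G[:,2]<.1)];print('grey0',G.mean(0))
s=arm.observe();print(s["clock"],s["position"],s["force"])
```

```text
scene 307 [ 0.55035565 -0.13413722  0.05525306] [ 0.00128492  0.00799569 -0.99996721]
grey [0.56247159 0.06283207 0.04533816] [0.52739465 0.02650957 0.01205669] [0.58888591 0.10266263 0.05736719]
side 168 [ 0.54910815 -0.13214439  0.0536423 ] [ 0.00294914 -0.00425793  0.99998659]
grey0 [0.56253871 0.06284847 0.04527533]
8.525 [ 0.54961001 -0.23439778  0.16637385] [ 0.56850986 -0.21848337  0.07189568]
```

The yellow flat is level at z≈0.054, with the timer centred near (0.550, −0.133). The grey timer has not moved and the tool is clear, so I hand in.

```bash
python3 -c "
from cell import arm
print(arm.sign_off())"
```

```text
the job is handed in; nothing more can be done
None
```

I rolled the white timer over and handed the job in: its yellow side faces straight up (within about 0.5°), it lies flat on the mat, the grey timer did not move, and the arm is clear; no verdict came back.

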